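Turn over a stored gear unit with the hand crank

ROBOT

A 6-joint arm with a two-finger parallel gripper is mounted at the origin on the work surface. World frame = base frame: x ahead of the robot, y to its left, z up, the work surface at z = 0. Lengths are in mm, angles in rad, forces in N, time in s.
With the tool pointing down it reaches from about 250 to 725 mm from the base axis. Payload 4 kg.
Tool frame: the origin (TCP) lies midway between the tips of the shut fingers; the grasp point (between the pads) lies 19 mm behind it (robot.hold_point_z is the distance from the TCP to the grasp point, in mm); y points along the fingers, z is the direction in which the jaws open and shut, and the axes are right-handed (so a half turn about y gives the same grasp; the last joint's range is limited). The gripper opens to 85 mm and grips with 20 to 120 N. Pads are 22 mm wide; open, the fingers measure 114 mm over their backs; the gripper's body (76 mm by 85 mm) begins 54 mm behind the grasp point. The pads swing forward as they close: fully open they stand 13 mm farther back than shut.
Start: joints at [-1.161, 0.241, 0.005, 1.335, 0, 1.571], TCP at [199.211, -458.601, 231.306] pointing down, gripper open.
Joint ranges: [-2.72, 2.72], [-1.05, 1.87], [-1.09, 1.28], [-1.99, 2.15], [-1.42, 1.44], [-3.14, 3.14]. Speed limits (rad/s): [2.79, 2.79, 3.14, 3.14, 3.14, 3.14].

INTERFACE

Orientations are given as [roll, pitch, yaw] about the fixed x, y, z axes, in that order (R = Rz(yaw) Ry(pitch) Rx(roll)).
In Python, from cell import robot, jaws, planner, observe, optics, ticket gives the robot as it stands. Calls block until the motion is done:
- robot.move_ptp(position, orientation): joint-space move of the TCP to a pose.
- robot.move_l(position, frame=None, vel=150): straight line of the TCP; frame=None keeps the orientation; vel is the mean speed in mm/s.
- robot.set_joints(angles): joint-space move.
- jaws.move_gripper(opening): finger opening in mm; the grip force is fixed at half the most; returns when the fingers have stopped.
- robot.wait(seconds).
- planner.ik(position, orientation): joint angles nearest the present ones, or None.
- observe(): the state.
- optics.grab_frame(name): name is "scene" or "top" or "wrist"; returns a dict with "img" (400x640x3 uint8, blue, green, red), "mtx" (3x3 intrinsics, pixels), "origin" and "orientation" of the camera in the world; the wrist camera has in their place "mount" (4x4, takes a point from camera to tool coordinates, whose origin is the TCP and whose axes are the tool frame's). Camera axes: x right, y down, z forward; pixel columns grow to the right and rows downward; lengths in mm; the calibration is good to about 2 mm. A picture is of the moment at which its call begins: read the wrist's pose just before it. There is no depth.
A pose or a line that the arm cannot do raises robot.MotionError and nothing moves.
- ticket.finish_job(): hands the job in, once; it reports no verdict.
The state is a dict: "time_s": time; "q": joint angles; "joint_velocities": joint speeds; "tau": joint torques, N m; "eef_pos": TCP position; "eef_rot": TCP orientation; "force": force on the tool from outside, world axes, zero at the start; "moment": the same for the moment, N m; "opening": finger opening in mm.
Only numpy, scipy, OpenCV 4.12 (cv2) and the standard library are available. Lean on these libraries where they do the work, as an engineer would, in place of code of your own. Each camera call takes 0.05 s, during which the arm holds its last target. There are 200 camera calls.

TASK

Gear units kept on the shelf must be turned over now and then so their bearings do not settle. Take the hand crank with the square socket, fit it fully down onto the upright square shaft of the gear unit and wind it two full turns clockwise (seen from above), not more than a quarter turn over. Let go and leave the crank sitting fully on the shaft; leave the plain flat lever where it lies.

Things in the scene. Friction and masses are not known exactly. Their poses are not given: they have to be found in the camera images.
- crank: Steel hand crank, 0.2 kg. Origin: underside centre of its square hub (42 x 42 x 34 mm high), z up; a 22 mm square hole, sides along x and y, goes right through the hub. Arm 12 mm thick, flush below, along +x to the upright round knob 70 mm out, 26 mm wide, from 14 to 60 mm up. Grip the knob: it spins on its pin with slight friction, so carried it keeps its angle to the fingers, wound it lets them not turn.
- shaft_seat (a point): On the shaft's axis, on the top face of its 56 mm round collar, about 115 mm above the bench, 22 mm above the fixed grey housing. x, y along the square's sides, turning with it; z up. Shaft 18 mm square to 24 mm up, then tapers to a 6 mm tip at 38 mm, leading on a socket a few mm off. Socket sides must match within 10 degrees, any of four ways. A crank fully on rests its underside on the collar.
- input_shaft (a joint): Turn of the square shaft in rad, growing clockwise seen from above, no stops; starts within 0.25 of 0, two full turns add 12.6. Stiff: 0.12 N m, about 2 N at the knob; stays where left. The crank has up to about 15 degrees of play on it either way.
- lever: Bystander to leave alone, beside the crank on either side: flat steel lever 128 mm long, 10 mm thick, no hub block, no square hole, a fixed knob (22 mm, top 46 mm up) at its +x end, 85 mm from the origin. Origin on its underside, 15 mm from the centre of its rounded -x end.
Mind the look-alikes: they are no part of the job. What is shaped like the crank but pink is not meant.

How it is judged (in metres and radians):
On the way, in this order (a step that is already met when the one before it is completed fails the run):
1. the crank is fitted down onto the square shaft before it is wound (horizontal distance between crank and shaft_seat below 0.01 m and z of crank in the frame of shaft_seat below 0.008 m and angle between crank's own z axis and vertical below 0.21 rad and value of joint input_shaft below 2 rad), for 0.2 s.
2. with the crank on it, the shaft has been wound clockwise to about two turns (horizontal distance between crank and shaft_seat below 0.01 m and z of crank in the frame of shaft_seat below 0.008 m and angle between crank's own z axis and vertical below 0.21 rad and value of joint input_shaft above 11.4 rad), for 0.2 s.
At the end, for the whole second after the job is handed in: The shaft has been turned about two full turns clockwise (its joint reads 11.4 to 14.5 rad), the crank is fully on it (hub within 10 mm of the shaft's axis, underside within 8 mm of the collar, level within 12 degrees), released and at rest (all of step 2 and value of joint input_shaft below 14.5 rad and linear speed of crank below 0.02 m/s and velocity of joint input_shaft between -0.1 and 0.1 rad/s); the robot touches nothing.
It fails at once if the plain lever is moved by more than 30 mm (distance of lever from where it was at the start of the episode above 0.03 m).
It also fails if it takes over 72 s, if anything falls off the work surface, if the arm or the gripper's body presses on something with over 40 N, if the wrist force passes 120 N, or if a joint passes its speed limit or range.

## Working session

There is one attempt and no reset: what is moved stays moved. The work goes in short steps, each a Python script; the robot and the scene stay as the last script left them, time stands still between calls to the robot, and variables do not carry over. Pictures are saved under pics/ and viewed, about 8 in all and at most 12, crops included, and the job is handed in when it is done.

```bash
ls; mkdir -p pics; python3 - <<'E'
from cell import robot, jaws, planner, observe, optics, ticket
import cv2, numpy as np
s=observe(); print({k:np.round(v,3) for k,v in s.items()})
for n in ["scene","top"]:
    f=optics.grab_frame(n); cv2.imwrite(f"pics/{n}0.png",f["img"]); print(n,f["mtx"],f["origin"],f["orientation"])
E
```

```text
pics
{'time_s': np.float64(0.0), 'q': array([-1.161,  0.241,  0.004,  1.335,  0.   ,  1.571]), 'joint_velocities': array([-0.001, -0.001,  0.001,  0.001, -0.001, -0.001]), 'tau': array([-1.0000e-03, -3.7231e+01,  2.5241e+01,  1.7000e-02, -0.0000e+00,
       -0.0000e+00]), 'eef_pos': array([ 198.973, -458.013,  230.413]), 'eef_rot': array([-1.573,  0.   , -2.732]), 'force': array([ 0.494, -0.499, -0.598]), 'moment': array([-0.016, -0.034,  0.002]), 'opening': np.float64(85.431)}
scene [[495.51054982   0.         315.71497426]
 [  0.         495.51054982 201.07509263]
 [  0.           0.           1.        ]] [1159.52059135  160.3504384   831.8268853 ] [-2.36057413  0.01627109  1.83961828]
top [[443.58211097   0.         315.74730152]
 [  0.         443.58211097 208.0514075 ]
 [  0.           0.           1.        ]] [ 399.12627646  -50.58344108 1020.74139734] [-3.07364442  0.01219431 -1.5883933 ]
```

View pics/scene0.png

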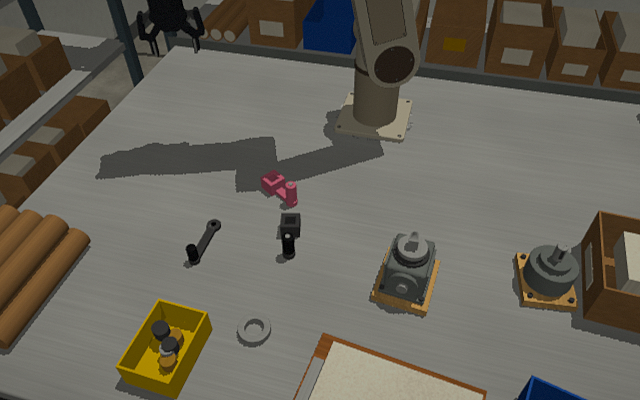

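View pics/top0.png

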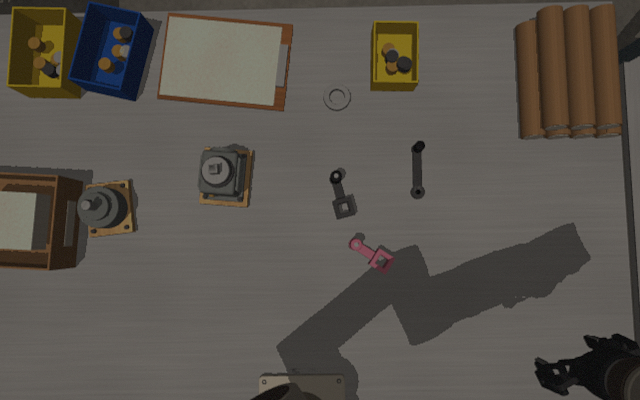

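The crank is black with a square hub at top (344,207) and its knob at (336,176). The lever is at (418,150–192). The gear unit, with its square shaft, is at (217,170). The pink look-alike and the round pump at (100,207) are not part of the job. Next, a close wrist look at the crank and the shaft.

```bash
cat > h.py <<'E'
from cell import robot, jaws, planner, observe, optics, ticket
import cv2, numpy as np
from scipy.spatial.transform import Rotation as R
def cam(n):
    s=observe(); f=optics.grab_frame(n)
    if n=="wrist":
        T=np.eye(4); T[:3,:3]=R.from_euler('xyz',s['eef_rot']).as_matrix(); T[:3,3]=s['eef_pos']
        T=T@np.array(f["mount"])
    else:
        T=np.eye(4); T[:3,:3]=R.from_euler('xyz',f['orientation']).as_matrix(); T[:3,3]=f['origin']
    return f["img"],np.array(f["mtx"]),T
def ray(K,T,uv,z):
    d=T[:3,:3]@np.linalg.solve(K,[uv[0],uv[1],1.]); o=T[:3,3]
    return (o+d*(z-o[2])/d[2])
def down(yaw): return [-np.pi/2,0,yaw]
E
python3 - <<'E'
from h import *
img,K,T=cam("top")
for n,uv,z in [("hub",(344,207),34),("knob",(336,176),60),("shaft",(215,169),150),("lev",(418,192),10),("levk",(418,147),46)]:
    print(n,ray(K,T,uv,z).round(1))
h=ray(K,T,(344,207),34);k=ray(K,T,(336,176),60);s=ray(K,T,(215,169),150)
m=(h+k)/2
s0=observe()['time_s']
out=[]
for i,(p,z) in enumerate([(m,300),(s,380)]):
    for yaw in (-np.pi/2,np.pi/2,0,np.pi):
        q=planner.ik([p[0],p[1],z],down(yaw)); print(i,yaw,None if q is None else np.round(q,2))
E
```

```text
hub [ 467.7 -102.7   34. ]
knob [533.9 -85.4  60. ]
shaft [539.9 157.6 150. ]
lev [ 500.5 -273.6   10. ]
levk [ 597.1 -268.9   46. ]
0 -1.5707963267948966 [-0.19  0.24  0.18  1.51  0.    1.39]
0 1.5707963267948966 [-0.19  0.24  0.18  1.51  0.   -1.76]
0 0 [-0.19  0.24  0.18  1.51  0.   -0.19]
0 3.141592653589793 [-0.19  0.24  0.18  1.51  0.    2.96]
1 -1.5707963267948966 [0.28 0.37 0.57 1.77 0.   1.85]
1 1.5707963267948966 [ 0.28  0.37  0.57  1.77  0.   -1.29]
1 0 [0.28 0.37 0.57 1.77 0.   0.28]
1 3.141592653589793 [ 0.28  0.37  0.57  1.77 -0.   -2.86]
```

```bash
python3 - <<'E'
from h import *
import pickle
robot.move_ptp([540,150,400],down(-np.pi/2)); a=cam("wrist")
robot.move_ptp([500,-94,260],down(-np.pi/2)); b=cam("wrist")
pickle.dump((a,b),open("v.pkl","wb"))
cv2.imwrite("pics/w1.png",a[0]);cv2.imwrite("pics/w2.png",b[0]); print(observe()['time_s'])
E
```

```text
3.8917
```

View pics/w1.png

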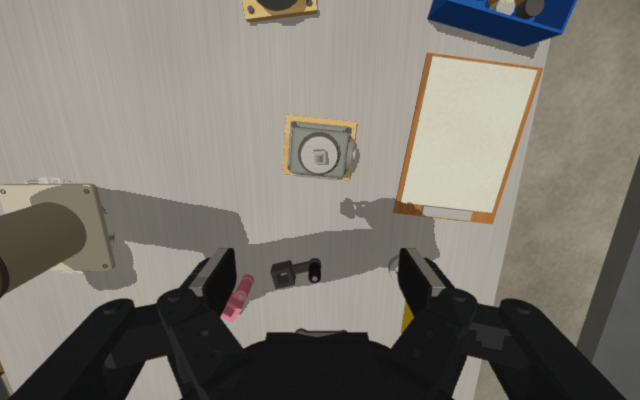

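View pics/w2.png

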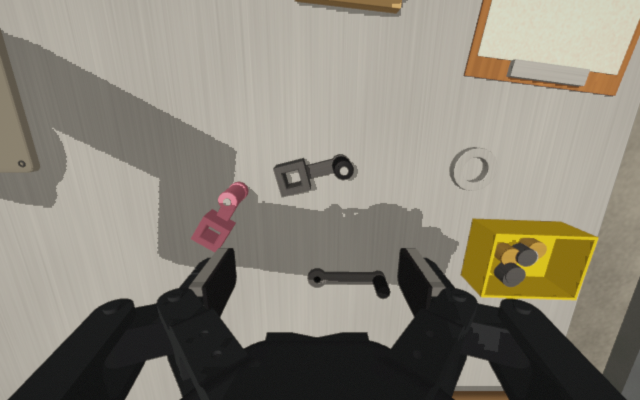

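w1 shows the shaft tip at about (320,157) on its collar. w2 shows the crank hub at (292,177) and its knob top at (343,168). I'll enlarge both in one picture.

```bash
python3 - <<'E'
import pickle,cv2,numpy as np
a,b=pickle.load(open("v.pkl","rb"))
c=[cv2.resize(x,None,fx=7,fy=7,interpolation=cv2.INTER_CUBIC) for x in (a[0][125:185,280:335+5],b[0][145:205,265:365])]
c[0]=cv2.resize(a[0][130:175,295:345],(400,360),interpolation=cv2.INTER_CUBIC)
c[1]=cv2.resize(b[0][145:205,265:365],(400,240),interpolation=cv2.INTER_CUBIC)
c[1]=cv2.copyMakeBorder(c[1],0,120,0,0,cv2.BORDER_CONSTANT)
cv2.imwrite("pics/c1.png",np.hstack(c))
E
```

```text
(no output)
```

View pics/c1.png

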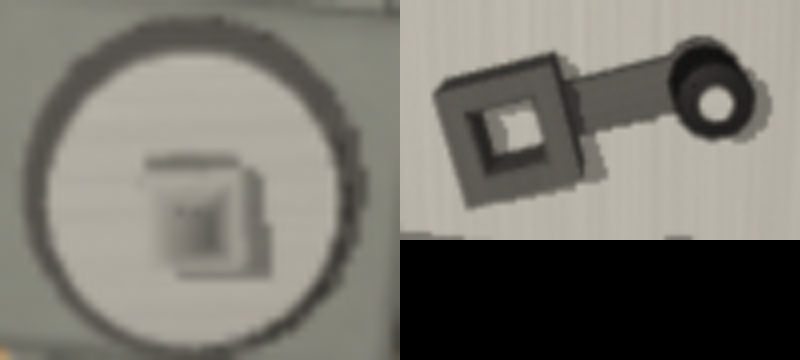

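```bash
python3 - <<'E'
from h import *
import pickle
a,b=pickle.load(open("v.pkl","rb"))
_,K,T=b
f=lambda x,y:(265+(x-400)/4-.4,145+y/4-.4)
h=np.array([ray(K,T,f(*p),34) for p in [(437,93),(554,57),(583,174),(468,208)]])
k=ray(K,T,f(716,102),60); c=h.mean(0)
print(h.round(1),c.round(1),k.round(1),np.linalg.norm((k-c)[:2]))
print(np.degrees(np.arctan2(*(k-c)[1::-1])),[np.degrees(np.arctan2(*(h[i]-h[j])[1::-1])) for i,j in((1,0),(2,3),(0,3),(1,2))],
[np.linalg.norm(h[i]-h[j]) for i,j in((1,0),(2,3),(0,3),(1,2))])
_,K,T=a
g=lambda x,y:(295+x/8-.5,130+y/8-.5)
print("collar",ray(K,T,g(192,197),115),"tip",ray(K,T,g(200,230),153), "diam",ray(K,T,g(340,197),115)-ray(K,T,g(45,197),115))
E
```

```text
[[ 444.2  -85.6   34. ]
 [ 483.9  -73.4   34. ]
 [ 493.4 -113.8   34. ]
 [ 453.2 -126.    34. ]] [468.7 -99.7  34. ] [536.  -83.9  60. ] 69.16677502274331
13.245591581714583 [np.float64(17.041316729711447), np.float64(16.923801979649742), np.float64(102.59986413425327), np.float64(103.20819842819233)] [np.float64(41.534952589754035), np.float64(41.969931049026094), np.float64(41.411142063924686), np.float64(41.46562377459758)]
collar [543.68002742 168.1110739  115.        ] tip [544.87457867 167.12609381 153.        ] diam [56.84832223 -0.07301169  0.        ]
```

```bash
python3 - <<'E'
from h import *
yaw=np.radians(14.5-90)
jaws.move_gripper(54)
robot.move_ptp([536,-83.5,90],down(yaw))
robot.move_l([536,-83.5,20],vel=100)
jaws.move_gripper(10)
s=observe(); print(s['opening'],s['eef_pos'],s['force'],s['time_s'])
robot.move_l([536,-83.5,230],vel=200)
s=observe(); print(s['opening'],s['force'])
robot.move_ptp([614,120,230],down(-np.pi/2))
img,K,T=cam("wrist"); cv2.imwrite("pics/w3.png",img)
import pickle; pickle.dump((img,K,T),open("v3.pkl","wb"))
s=observe(); print(s['opening'],s['eef_pos'],s['time_s'],T.round(2),K.round(1))
for n,p in [("collar",(544,167.5,115)),("tip",(544,167.5,153))]:
    c=np.linalg.inv(T)@np.array([*p,1]); print(n,(K@c[:3])[:2]/c[2])
E
```

```text
24.61083142762916 [536.48740016 -83.70261727  20.96304256] [-2.07521303  0.72933223  5.39306282] 6.2583
24.39551279576392 [-0.41047885  1.21891005 -2.07549842]
25.24386129196687 [613.57081157 118.51500575 229.50564567] 8.3833 [[ 1.0000e+00  0.0000e+00 -0.0000e+00  6.1461e+02]
 [ 0.0000e+00 -9.6000e-01 -2.9000e-01  1.9256e+02]
 [-0.0000e+00  2.9000e-01 -9.6000e-01  3.7291e+02]
 [ 0.0000e+00  0.0000e+00  0.0000e+00  1.0000e+00]] [[276.5   0.  316.6]
 [  0.  276.5 200.4]
 [  0.    0.    1. ]]
collar [240.53002852 145.54929405]
tip [227.71081904 150.2943868 ]
```

View pics/w3.png

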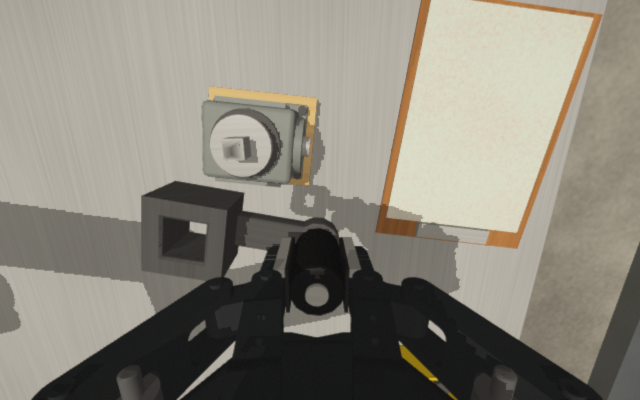

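The crank is held level-looking, hub top around (193,233), and the shaft tip is around (235,152). I'll enlarge both to read the angles.

```bash
python3 - <<'E'
import cv2,numpy as np
i=cv2.imread("pics/w3.png")
a=cv2.resize(i[105:180,203:283],(560,525),interpolation=cv2.INTER_CUBIC)
b=cv2.resize(i[175:285,130:250],(240,220),interpolation=cv2.INTER_CUBIC)
b=cv2.copyMakeBorder(b,0,305,0,0,cv2.BORDER_CONSTANT)
cv2.imwrite("pics/c3.png",np.hstack([a,b]))
E
```

```text
(no output)
```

View pics/c3.png

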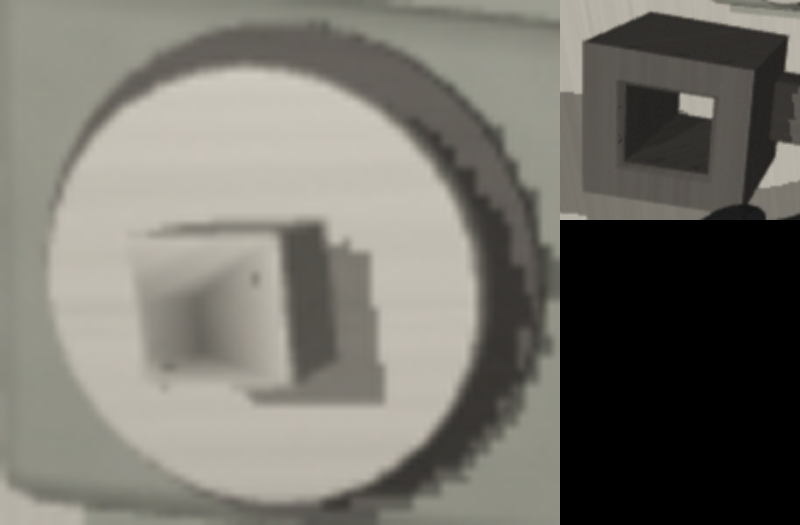

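```bash
python3 - <<'E'
from h import *
import pickle
_,K,T=pickle.load(open("v3.pkl","rb"))
ang=lambda h:[np.degrees(np.arctan2(*(h[i]-h[j])[1::-1])).round(1) for i,j in((1,0),(2,3),(0,3),(1,2))]
ln=lambda h:[np.linalg.norm(h[i]-h[j]).round(1) for i,j in((1,0),(2,3),(0,3),(1,2))]
for n,pts,z in [("shaft",[(203+x/7-.4,105+y/7-.4) for x,y in [(130,235),(280,231),(297,385),(147,379)]],139),
 ("hub",[(130+(x-560)/2-.25,175+y/2-.25) for x,y in [(583,42),(755,70),(745,205),(583,190)]],242.5),
 ("hole",[(130+(x-560)/2-.25,175+y/2-.25) for x,y in [(618,80),(718,95),(712,180),(618,163)]],242.5)]:
    h=np.array([ray(K,T,p,z) for p in pts]); print(n,h.mean(0).round(1),ang(h),ln(h))
print("collar",ray(K,T,(203+265/7-.4,105+285/7-.4),115))
E
```

```text
shaft [544.2 167.3 139. ] [np.float64(1.5), np.float64(-2.3), np.float64(91.2), np.float64(92.1)] [np.float64(17.8), np.float64(18.1), np.float64(17.0), np.float64(18.2)]
hub [545.6 132.1 242.5] [np.float64(-9.8), np.float64(-6.0), np.float64(79.6), np.float64(80.7)] [np.float64(42.2), np.float64(43.1), np.float64(41.7), np.float64(38.8)]
hole [545.5 131.9 242.5] [np.float64(-9.2), np.float64(-11.6), np.float64(80.7), np.float64(79.9)] [np.float64(25.0), np.float64(24.6), np.float64(23.4), np.float64(24.5)]
collar [543.94976132 167.71298269 115.        ]
```

```bash
python3 - <<'E'
from h import *
import pickle
robot.move_l([614.1,168.7,215],frame=down(np.radians(-79)),vel=40)
robot.wait(0.3)
v=cam("wrist"); pickle.dump(v,open("v4.pkl","wb")); s=observe(); print(s['eef_pos'],s['eef_rot'],s['time_s'],s['force'])
cv2.imwrite("pics/c4.png",cv2.resize(v[0][150:300,110:310],(800,600),interpolation=cv2.INTER_CUBIC))
E
```

```text
[614.10989781 168.60153915 215.05276008] [-1.57075295e+00 -1.13316107e-05 -1.37896212e+00] 10.1583 [-0.09263096 -0.09640446 -1.37440102]
```

View pics/c4.png

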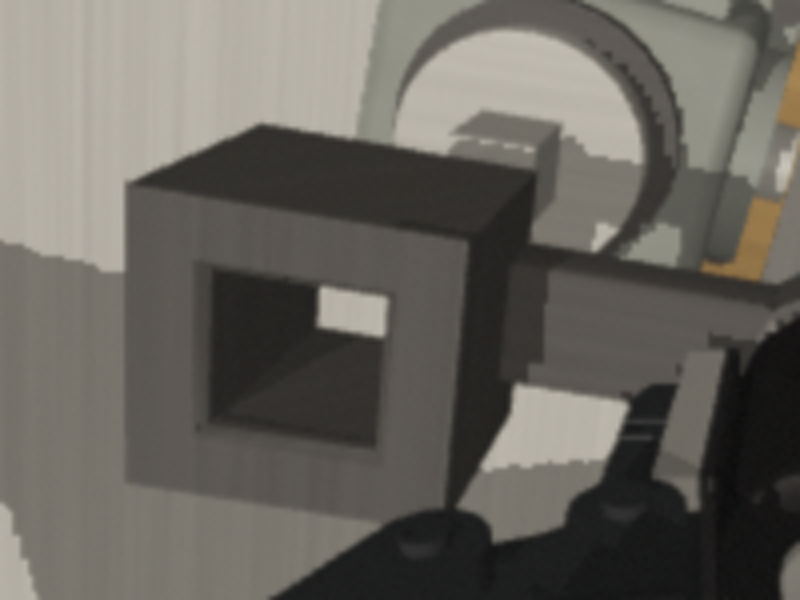

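The hub top face has corners (127,185), (468,240), (448,508) and (127,482) in the crop.

```bash
python3 - <<'E'
from h import *
import pickle
_,K,T=pickle.load(open("v4.pkl","rb"))
for pts in [[(127,185),(468,240),(448,508),(127,482)],[(193,262),(395,293),(380,450),(193,428)]]:
    h=np.array([ray(K,T,(110+x/4-.4,150+y/4-.4),228) for x,y in pts])
    print(h.mean(0).round(1),[(np.degrees(np.arctan2(*(h[i]-h[j])[1::-1])).round(1),np.linalg.norm(h[i]-h[j]).round(1)) for i,j in((1,0),(2,3),(0,3),(1,2))])
E
```

```text
[544.7 168.  228. ] [(np.float64(1.2), np.float64(41.9)), (np.float64(5.7), np.float64(42.7)), (np.float64(90.7), np.float64(42.0)), (np.float64(91.7), np.float64(38.6))]
[544.4 167.9 228. ] [(np.float64(1.5), np.float64(25.3)), (np.float64(3.4), np.float64(24.5)), (np.float64(91.6), np.float64(23.5)), (np.float64(89.6), np.float64(22.7))]
```

The hub is within 1 mm and about 1° of the shaft, so I'll lower it while watching the force.

```bash
python3 - <<'E'
from h import *
for z in (160,150,143,139,137,135.5,134.5):
    robot.move_l([613.7,168.2,z],vel=60 if z>150 else 25); s=observe()
    print(z,s['eef_pos'].round(1),s['force'].round(1),s['time_s'])
    if s['force'][2]>12: break
E
```

```text
160 [614.1 168.3 160.6] [-0.4  0.2 -1.9] 11.225
150 [613.6 168.2 149.8] [-0.1 -0.3 -2.1] 11.775
143 [613.5 168.1 142.7] [-0.5 -1.5 -2. ] 12.2083
139 [613.5 168.1 138.7] [-0.2  0.6 -1.8] 12.5167
137 [613.6 168.2 136.8] [ 0.1  0.6 -2.4] 12.7667
135.5 [614.  168.3 136. ] [ 0.3 -0.3  0.3] 13.0167
134.5 [614.1 168.3 135.7] [-2.1 -1.1  6. ] 13.2667
```

The crank is seated: contact came at the predicted height of about 136. I'll wind the first 60° and check.

```bash
cat >> h.py <<'E'
C=np.array([544.2,167.5])
def wind(a0,a1,step=15,vel=90,z=135.7):
    mx=0;n=max(1,round((a0-a1)/step))
    for a in np.linspace(a0,a1,n+1)[1:]:
        t=np.radians(a); robot.move_l([C[0]+70*np.cos(t),C[1]+70*np.sin(t),z],vel=vel)
        s=observe(); F=np.linalg.norm(s['force']); mx=max(mx,F)
        if F>35: print("stop",a,s['force']); return a
    print(a1,s['eef_pos'].round(1),s['force'].round(1),"max",mx.round(1),s['opening'].round(1),s['time_s']); return a1
E
python3 - <<'E'
from h import *
a=1
for b in (-15,-30,-60): a=wind(a,b)
v=cam("wrist"); cv2.imwrite("pics/w5.png",v[0])
E
```

```text
Traceback (most recent call last):
  File "h.py", line 23, in wind
    print(a1,s['eef_pos'].round(1),s['force'].round(1),"max",mx.round(1),s['opening'].round(1),s['time_s']); return a1
                                                                         ^^^^^^^^^^^^^^^^^^
AttributeError: 'float' object has no attribute 'round'
```

```bash
sed -i "s/s\['opening'\].round(1)/s['opening']/" h.py; python3 - <<'E'
from h import *
a=-15; print(observe()['eef_pos'],observe()['force'])
for b in (-30,-60): a=wind(a,b)
v=cam("wrist"); cv2.imwrite("pics/w5.png",v[0])
E
```

```text
[610.94779853 147.94374482 135.62379566] [-3.11715898 -1.34210514  5.06403856]
-30 [604.1 131.9 135.6] [-3.   1.2  3.9] max 5.1 24.496423503556986 13.975
-60 [579.2 106.8 135.7] [-1.5  0.1  2.1] max 4.2 24.4361801014144 14.675
```

View pics/w5.png

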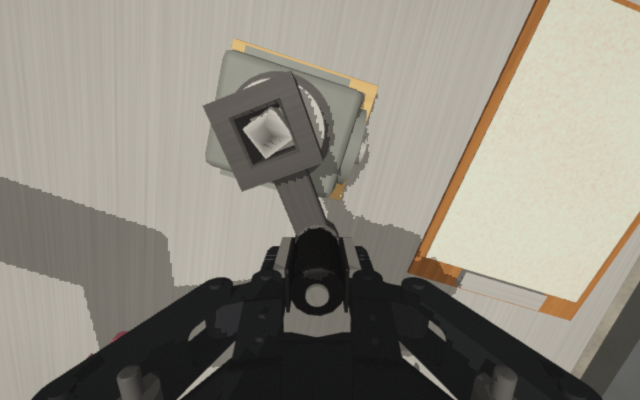

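The crank is fully down and turning the shaft, which lags by about 12–15° of play. I'll carry on to 740° of knob sweep in total.

```bash
python3 - <<'E'
from h import *
a=-60
for b in list(range(-150,-700,-90))+[-739]:
    r=wind(a,b)
    if r!=b: break
    a=b
v=cam("wrist"); cv2.imwrite("pics/w6.png",v[0])
E
```

```text
-150 [482.2 133.  135.7] [-5.3 -1.9  7.6] max 9.4 24.55469074402358 16.825
-240 [509.6 228.3 135.8] [0.6 2.9 4.1] max 8.9 24.789728043346884 18.925
-330 [604.8 200.8 135.6] [-1.7 -3.3  4.9] max 6.2 24.517111136961624 21.025
-420 [579.3 106.7 135.7] [-1.9  1.5  2.2] max 7.7 24.55804011022295 23.125
-510 [482.2 132.9 135.7] [-4.9 -3.1  8. ] max 10.5 24.890960337065994 25.225
-600 [509.6 228.3 135.8] [-0.2  3.6  3.9] max 8.6 24.617140316989534 27.325
-690 [604.8 200.8 135.6] [-2.8 -2.8  5.8] max 7.1 24.708069122849665 29.425
-739 [609.4 143.4 135.5] [-4.5 -0.5  5.8] max 7.4 24.50007827055491 30.55
```

View pics/w6.png

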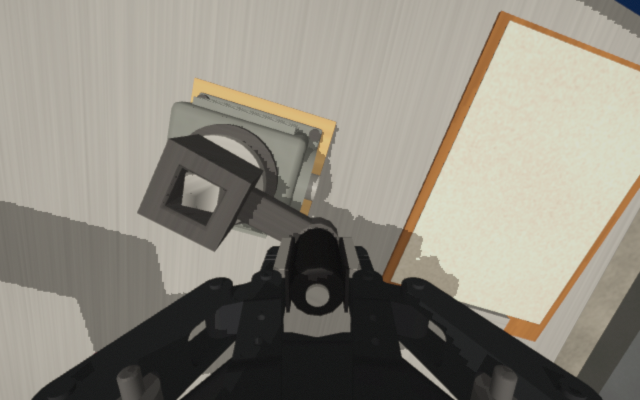

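Wound as planned. Release, rise straight up, and check.

```bash
python3 - <<'E'
from h import *
jaws.move_gripper(50); robot.wait(0.2)
p=observe()['eef_pos']; robot.move_l([p[0],p[1],240],vel=80)
robot.move_l([544,100,300],vel=150); robot.wait(0.3)
v=cam("wrist"); t=cam("top")
s=observe(); print(s['force'],s['time_s'],s['opening'])
c=np.linalg.inv(v[2])@np.array([*C,130,1]); u,w=((v[1]@c[:3])[:2]/c[2]).astype(int); print(u,w)
a=cv2.resize(v[0][max(0,w-50):w+50,u-60:u+60],(480,400),interpolation=cv2.INTER_CUBIC)
b=cv2.resize(t[0][110:230,190:446],(320,150)); b=cv2.copyMakeBorder(b,0,250,0,0,cv2.BORDER_CONSTANT)
cv2.imwrite("pics/w7.png",np.hstack([a,b]))
E
```

```text
[ 0.55662358 -0.51364416 -0.05423682] 33.8333 49.80829506334013
328 124
```

View pics/w7.png

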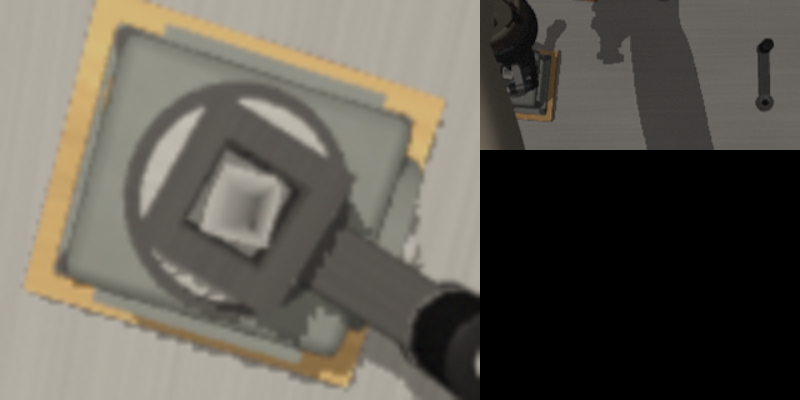

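The crank sits on the collar, with the shaft through the socket. The lever has not moved and the gripper is clear. Handing in.

```bash
python3 -c "
from cell import ticket; print(ticket.finish_job())"
```

```text
the job is handed in; nothing more can be done
None
```

I fitted the crank fully onto the square shaft and wound the knob 740° clockwise. Allowing for the socket's play, I put the shaft's own turn at about 725°, or 12.6–12.7 rad. I then let go, moved the gripper clear and handed the job in at about 34 s; no verdict was reported.

**Fit:** before lowering, the hub was within 1 mm and about 1° of the shaft. It touched down at the expected height, and the wrist force never went above 11 N while winding.

**Last pictures:** the crank was flat on the collar with the shaft through the socket, and nothing was touching the robot. The lever appeared to be where it started; I judged that by eye and did not measure it.

**What went wrong or wasn't checked:**
- **Slip while carrying:** the crank turned about 10° in the grip on the way over. I saw it in the close-up and corrected it before fitting.
- **Script error:** a print bug stopped my first winding script after 16°. The arm held still and winding carried on from there.
- **Shaft angle:** I worked it out from the knob's path and the pictures, because the joint reading was not available to me.

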